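# Open the bench scale's service cover with a pry blade and press its calibration key

## Task

The bench scale is due for calibration and its check weight already stands on the pan. Push the flat pry blade into the slot in the front edge of the scale's snap-shut service cover, lever the cover up with it and swing it right back until it stays fully open, then lay the blade down flat on the bench and let go of it. Then press the large square membrane key inside firmly, but not hard, for about a second, without pressing the small round key, and leave the weight and the things lying around where they are.

Things in the scene. Friction and masses are not known exactly. Their poses are not given: they have to be found in the camera images.
- pry_grip (a point): Grip point of the pry blade, a 160 mm flat lever (90 g) lying on the bench: black handle 24 mm wide (y), 18 mm thick (z); steel blade 22 mm wide, 2 mm thick. The point is mid-thickness, 9 mm above the underside, in the front part of the handle, which reaches 70 mm behind and 27 mm ahead of it; grip here across the width. x points along the tool to the blade, z up.
- pry_tip (a point): Middle of the blade's front edge: 90 mm ahead of pry_grip along the tool's x, at the same height (the blade is level with the grip point, 8 to 10 mm above the tool's underside). The tool and a similarly long black brush may change places.
- scale: White bench scale, fixed. Origin on the bench under the middle of the service bay, which is its right part (110 mm deep, 130 mm wide, closed by the grey cover). x to its back, y to its left, z up; all its points share these axes. Left of the bay are a low sloping display and, behind that, the pan (149 mm left, 68 mm back, 47 mm high). Nothing but the weight is higher than 58 mm.
- slot (a point): Middle of the mouth of the pry slot in the bay's front wall, right under the cover's front edge. The slot is 40 mm wide (y) and 9 mm high (z = 43 to 52 mm above the bench) and goes along +x of the scale through a 6 mm wall into the hollow bay, whose floor is 36 mm high. The cover's underside is the slot's roof. The bench before it is free.
- cover_hinge (a point): Middle of the cover's hinge axis (along the scale's y), 102 mm behind the slot's mouth, 54 mm above the bench. The cover is a plate 99 x 117 x 4 mm, 70 g, from here to the front edge; closed, its underside is 52 mm above the bench.
- cover (a joint): Angle of the cover: 0 closed and snapped shut, 1.57 upright, 2.3 fully open, leaning back on its stop. Two sprung catches hold it shut: about 3 N of lift at the front edge releases them within the first 6 mm. Then the hinge is free: below about 1.4 the cover falls shut when let go, past about 1.75 it falls open by its own weight.
- cover_lip (a point): Middle of the cover's front edge, at its underside, 102 mm from the hinge axis; moves with the cover.
- square_key_top (a point): Middle of the top of the large square membrane key, 40 x 40 mm, on the bay's floor, 38.5 mm above the bench. It gives only about 1 mm, reached at 6 N. A press counts above 5 N; over 40 N would damage it. Inside, the bay is 96 mm (x) by 120 mm (y), its walls up to 56 mm above the bench; the key's middle is 53 mm behind the slot's mouth and 24 mm left of it.
- round_key_top (a point): Middle of the top of the small round membrane key, 22 mm across, same height, 58 mm to the right (-y of the scale) of the square key; not to be pressed.
- check_weight: Steel check weight, 48 mm across, 51 mm high with a knob, 0.5 kg, standing loose on the pan. Origin at the middle of its underside. Leave it alone.
- brush: Black brush, 166 mm long (along its y), 10 mm high, lying on the bench. A bystander.
- ring_cup: White plastic cup, 61 mm across, 36 mm high, on the bench. A bystander.
- housing: Black moulded housing, 105 x 58 x 55 mm, on the bench. A bystander.
Not all that is in view belongs to the job. Several things look just like the part that bears pry_grip: the one meant starts farthest to the robot's left.

How it is judged:
On the way, in this order (a step that is already met when the one before it is completed fails the run):
1. the pry blade levers the cover up out of its catches (value of joint cover above 0.15 rad and contact force between pry_blade and cover above 0.05 N), for 0.1 s.
2. the cover lies back fully open (value of joint cover above 2.15 rad), for 0.2 s.
3. the pry blade lies flat on the bench, let go (height (world z) of pry_grip below 0.014 m and angle between pry_grip's own z axis and vertical below 0.12 rad and contact force between the fingers and pry_blade below 0.1 N and linear speed of pry_blade below 0.02 m/s), for 0.2 s.
4. the square key is pressed with more than 5 N (contact force between square_key and anything else above 5 N), for 0.3 s.
At the end, for the whole second after the job is handed in: The cover stands fully open at its stop (over 2.15 rad); the pry blade lies flat and still on the bench (grip point under 14 mm high, tilt under 0.12 rad); the square key, pressed over 5 N for 0.3 s, is let go; the check weight stands upright on the pan within 15 mm of its start (value of joint cover above 2.15 rad and height (world z) of pry_grip below 0.014 m and angle between pry_grip's own z axis and vertical below 0.12 rad and linear speed of pry_blade below 0.02 m/s and contact force between square_key and anything else below 0.5 N and distance of check_weight from where it was at the start of the episode below 0.015 m and angle between check_weight's own z axis and vertical below 0.1 rad); the robot touches nothing.
It fails at once if the square key is pressed with more than 40 N (contact force between square_key and anything else above 40 N).
It fails at once if the small round key is pressed (over 2 N) (contact force between round_key and anything else above 2 N).
It fails at once if the check weight is shifted by more than 15 mm (distance of check_weight from where it was at the start of the episode above 0.015 m).
It fails at once if the brush, cup or housing is shifted by more than 30 mm (distance of any of brush, ring_cup, housing from where it was at the start of the episode above 0.03 m).
It also fails if it takes over 69 s, if anything falls off the work surface, if the arm or the gripper's body presses on something with over 40 N, if the wrist force passes 120 N, or if a joint passes its speed limit or range.

## Robot

A 7-joint arm with a two-finger parallel gripper is mounted at the origin on a cart in front of the work surface, level with it; the furniture and walls round the work are solid. World frame = base frame: x ahead of the robot, y to its left, z up, the work surface at z = 0. Lengths are in m, angles in rad, forces in N, time in s.
With the tool pointing down it reaches from about 0.425 to 0.925 m from the base axis. Payload 6.8 kg.
Tool frame: the origin (TCP) lies at the very end of the fingers, on their centre line; the grasp point (between the pads) lies 19 mm behind it; z points along the fingers, y is the line along which they close (so a half turn about z gives the same grasp; the last joint's range is limited). The gripper opens to 85 mm and grips with 20 to 120 N. Pads are 22 mm wide; open, the fingers measure 114 mm over their backs; the gripper's body (76 mm by 85 mm) begins 54 mm behind the grasp point. The pads swing forward as they close: fully open they stand 13 mm farther back than shut.
Start: joints at [1.198, 0.477, 0.022, 1.555, -0.011, 1.109, -0.083], TCP at [0.177, -0.651, 0.231] pointing down, gripper open.
Joint ranges: [-2.96, 2.96], [-0.34, 2.1], [-1.41, 1.46], [0.24, 2.44], [-1.37, 4.51], [0.17, 1.92], [-2.96, 2.96]. Speed limits (rad/s): [2.39, 2.39, 3.14, 3.14, 3.14, 3.14, 3.14].

## Interface

Orientations are given as a unit quaternion [w, x, y, z].
In Python, from station import bot gives the robot as it stands.
- The arm moves only by the tool jog_arm, never from a script. Its argument "motion" is a list of rows, each a list of 7 numbers: the turn, a rotation vector about the tool's x, y, z in rad, then the shift along the tool's x, y, z in mm, then the finger opening in mm, from 0 to 85.4. A call has 1 to 10 rows; each row is the pose to reach, as a shift and turn from the pose commanded when the call began, along the tool's axes at that moment; what a row does not reach only later rows make up. A row lasts 1/8 s, in which the tool goes at most 62.5 mm and 10.7 degrees, less where a joint would pass 70% of its speed; a pose out of reach is approached as far as the arm can. A call with a gripper value outside its range is refused whole. The fingers move at their own pace and stop on an object; "grip_force" is the grip in N (left out, the last holds). Time passes only in rows, so rows that repeat a pose let the fingers close. It gives the time, the measured TCP pose, the force, the opening and the grip force at its end, in the units of the state.
- bot.get_obs(): the state, without advancing time (a new reading comes with each control period).
- bot.read_camera(name): name is "side" or "top" or "wrist"; returns a dict with "pixels" (400x640x3 uint8, red, green, blue), "camera_matrix" (3x3 intrinsics, pixels), "T" (4x4, takes a point from camera to world coordinates); the wrist camera has in their place "tool_from_camera" (4x4, takes a point from camera to tool coordinates, whose origin is the TCP and whose axes are the flange's). Camera axes: x right, y down, z forward; pixel columns grow to the right and rows downward; lengths in m; the calibration is good to about 2 mm. A picture is of the moment at which its call begins: read the wrist's pose just before it. There is no depth.
- bot.hand_in(): hands the job in; it is judged then, once.
Trained networks look in a picture, given as the dict that the camera call returned (one of the last four; its "shot" number tells which), for a name from the list of things; names that differ only in an ending like _2 or _b are one class to them, and where a whole thing is asked for, a point or a joint stands for the part that bears it (a point fixed in the world has none). Each returns a list of dicts, best first, with "score" (0 to 1); they miss things now and then, are a little off and sometimes report something else, mostly with a low value. They report only what shows in the picture. A call takes as long as a camera call. They do not tell look-alikes from the thing itself.
- bot.spot_in(thing, picture): "xy" ([column, row] in pixels, amid what is visible of it).
- bot.tip_of(thing, picture): "xy" ([column, row] in pixels: a listed point, or the origin of a listed thing).
The state is a dict: "t": time; "q": joint angles; "joint_vel": joint speeds; "joint_torque": joint torques, N m; "eef_pos": TCP position; "tool_rot": TCP orientation; "contact_force": force on the tool from outside, world axes, zero at the start; "torque": the same for the moment, N m; "gripper_width": opening from 0.0 (shut) to 1.0 (fully open); "grasp_force": force on a finger pad.
Only numpy, scipy, OpenCV 4.12 (cv2) and the standard library are available. Lean on these libraries where they do the work, as an engineer would, in place of code of your own. Each camera call takes 0.05 s, during which the arm holds its last target. There are 200 camera calls.

## Working session

There is one attempt and no reset: what is moved stays moved. The work goes in short steps, Python scripts to look and compute and a tool call to move; the robot and the scene stay as the last step left them, time stands still between calls to the robot, and variables do not carry over. Pictures are saved under pics/ and viewed, at most 10 in all, crops included, and the job is handed in when it is done.

Besides the shell and the picture viewer there is one more tool, called after "Call:" as name(argument=value, ...), one argument or row to a line, values as JSON. jog_arm: Moves the arm, as the interface text tells. Its arguments: {"type":"object","properties":{"motion":{"type":"array"},"grip_force":{"type":"number"}},"required":["motion"]}

```bash
mkdir -p pics; ls; cat > h.py <<'E'
import numpy as np, cv2
from scipy.spatial.transform import Rotation as R
from station import bot
def ray(p,xy,obs=None):
    K=np.array(p["camera_matrix"])
    if "T" in p: T=np.array(p["T"])
    else:
        q=obs["tool_rot"];E=np.eye(4);E[:3,:3]=R.from_quat([q[1],q[2],q[3],q[0]]).as_matrix();E[:3,3]=obs["eef_pos"]
        T=E@np.array(p["tool_from_camera"])
    d=T[:3,:3]@np.linalg.inv(K)@np.array([xy[0],xy[1],1.]);return T[:3,3],d/np.linalg.norm(d)
def onz(p,xy,z,obs=None):
    o,d=ray(p,xy,obs);return o+d*(z-o[2])/d[2]
def proj(p,X,obs=None):
    T=np.array(p["T"]);c=T[:3,:3].T@(np.array(X)-T[:3,3]);u=np.array(p["camera_matrix"])@c;return u[:2]/u[2]
def save(p,n):cv2.imwrite("pics/"+n,cv2.cvtColor(p["pixels"],cv2.COLOR_RGB2BGR))
def tri(rs):
    A=0;b=0
    for o,d in rs:
        M=np.eye(3)-np.outer(d,d);A=A+M;b=b+M@o
    return np.linalg.solve(A,b)
E
python3 - <<'E'
from h import *
o=bot.get_obs();print(o)
for c in("side","top"):
    p=bot.read_camera(c);save(p,c+"0.png");print(c,np.round(p["T"],3).tolist())
    for t,z in(("pry_grip",.009),("pry_tip",.009),("slot",.0475),("cover_hinge",.054),("cover_lip",.052),("scale",0),("check_weight",.047),("brush",0.),("ring_cup",0),("housing",0)):
        for f in("tip_of",):
            for r in getattr(bot,f)(t,p)[:4]:
                print(t,np.round(r["xy"],1),round(r["score"],2),np.round(onz(p,r["xy"],z),4))
E
```

```text
pics
{'t': 0.0, 'q': array([ 1.1979083 ,  0.47781098,  0.02235287,  1.55650237, -0.01149001,
        1.10931   , -0.08312792]), 'joint_vel': array([-0.0013584 ,  0.00014261, -0.00150381, -0.00093868,  0.00041007,
        0.0004635 ,  0.00024643]), 'joint_torque': array([ 1.06214833e-03, -5.96439135e+01,  1.60855427e+00, -2.81199718e+01,
        1.25398379e-02,  9.37726203e-03,  2.67482037e-06]), 'eef_pos': array([ 0.17645944, -0.65088077,  0.2302972 ]), 'tool_rot': array([-9.29169113e-04,  9.91249186e-01,  1.32000556e-01, -2.03267195e-04]), 'contact_force': array([ 0.31176429, -0.40222583,  0.42126613]), 'torque': array([ 0.02726109, -0.01604548, -0.01425199]), 'grasp_force': 0.0, 'gripper_width': 1.0011325795174608}
side [[0.998, -0.022, 0.055, 0.501], [-0.055, -0.674, 0.736, -0.808], [0.021, -0.738, -0.674, 0.778], [0.0, 0.0, 0.0, 1.0]]
pry_grip [256.6 182.9] 0.64 [0.3892 0.1604 0.009 ]
pry_grip [263.1 153.4] 0.62 [0.4019 0.312  0.009 ]
pry_grip [371.  207.6] 0.6 [0.7113 0.0411 0.009 ]
pry_tip [263.9 163.7] 0.85 [0.4067 0.2557 0.009 ]
cover_hinge [374.1 247.5] 0.58 [ 0.6853 -0.1494
[... 627 characters left out ...]
82 [0.3944 0.3078 0.009 ]
pry_grip [266.4 250.7] 0.7 [0.3952 0.1552 0.009 ]
pry_tip [236.6 245.1] 0.87 [0.4102 0.2459 0.009 ]
pry_tip [217.5 215.1] 0.62 [0.4999 0.3088 0.009 ]
pry_tip [371.4 171.2] 0.29 [ 0.6436 -0.1588  0.009 ]
slot [373.6 186.9] 0.69 [ 0.5885 -0.1616  0.0475]
cover_hinge [372.8 153.4] 0.64 [ 0.6881 -0.1581  0.054 ]
scale [369.9 169.9] 0.9 [ 0.6495 -0.1551  0.    ]
scale [439.6 181.1] 0.25 [ 0.6178 -0.3693  0.    ]
check_weight [317.2 146.5] 0.52 [0.7086 0.0078 0.047 ]
brush [425.8 240.5] 0.57 [ 0.4351 -0.3247  0.    ]
brush [373.5 188.5] 0.33 [ 0.5914 -0.1664  0.    ]
ring_cup [214.9 186.6] 0.54 [ 0.5891  0.3245 -0.    ]
housing [439.3 182. ] 0.93 [ 0.615  -0.3684  0.    ]
```

```bash
python3 - <<'E'
import cv2
a=cv2.imread("pics/top0.png")
cv2.imwrite("pics/top0c.png",cv2.resize(a[120:320,150:490],None,fx=2.3,fy=2.3,interpolation=cv2.INTER_CUBIC))
a=cv2.imread("pics/side0.png")
cv2.imwrite("pics/side0c.png",cv2.resize(a[110:370,180:480],None,fx=2.3,fy=2.3,interpolation=cv2.INTER_CUBIC))
E
```

```text
(no output)
```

View pics/top0c.png

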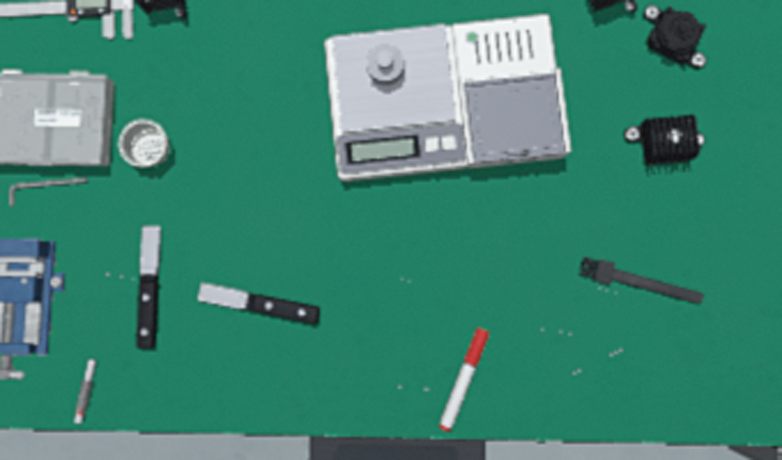

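View pics/side0c.png

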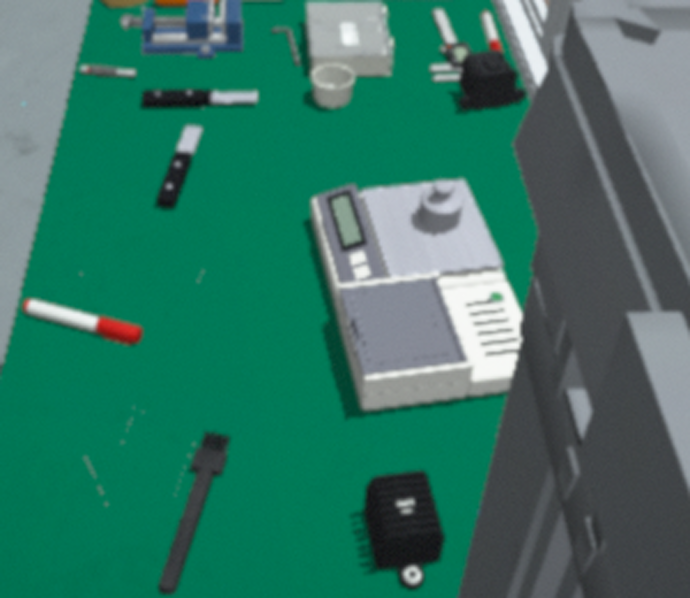

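Top picture: two look-alike pry blades. A is at about (215,250), handle at the robot end and blade pointing +x, y≈0.31. B is at about (266,251), blade pointing left, y≈0.16. A lies farther left, so it fits. The brush is at about (430,240), the cup at (214,185), the housing at (440,181), and the scale is at (345,165), turned a few degrees. Next I'll fly over the scale and look with the wrist camera.

```bash
cat >> h.py <<'E'
def Rt(yaw,pitch=0): # tool down, tool x at yaw
    return R.from_euler("z",yaw)*R.from_euler("x",np.pi)
def row(pos,yaw=None,rot=None,o=None):
    o=o or bot.get_obs();q=o["tool_rot"];R0=R.from_quat([q[1],q[2],q[3],q[0]])
    s=R0.inv().apply(np.array(pos)-o["eef_pos"])*1000
    t=(R0.inv()*(rot if rot is not None else Rt(yaw))).as_rotvec()
    return np.round(np.r_[t,s],3)
E
python3 - <<'E'
from h import *
print(row([.47,-.18,.32],0.08), row([.42,.25,.30],0.0))
import cv2
a=cv2.imread("pics/top0.png")
cv2.imwrite("pics/topL.png",cv2.resize(a[150:310,60:300],None,fx=3.2,fy=3.2,interpolation=cv2.INTER_CUBIC))
E
```

```text
[ 0.00000e+00 -0.00000e+00  1.85000e-01  4.06495e+02 -3.78278e+02
 -8.86920e+01] [ 0.00000e+00 -0.00000e+00  2.65000e-01  4.70791e+02 -8.06374e+02
 -6.87140e+01]
```

View pics/topL.png

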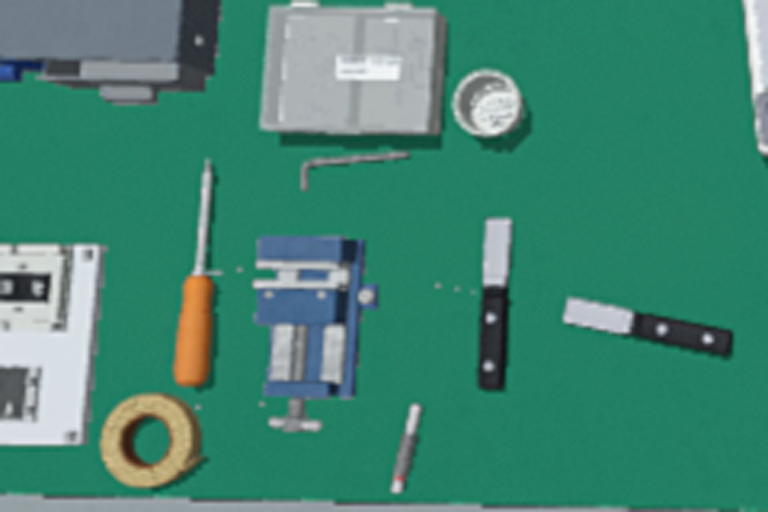

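The crop shows only two such tools. The one at crop (495,300), with its blade pointing away from the robot, is farther left, so it is the one meant. The other, at (650,325), is not.

Call:
jog_arm(
  motion=[
    [0,0,0.185,406,-378,-89,85],
    [0,0,0.185,406,-378,-89,85],
    [0,0,0.185,406,-378,-89,85],
    [0,0,0.185,406,-378,-89,85],
    [0,0,0.185,406,-378,-89,85],
    [0,0,0.185,406,-378,-89,85],
    [0,0,0.185,406,-378,-89,85],
    [0,0,0.185,406,-378,-89,85],
    [0,0,0.185,406,-378,-89,85],
    [0,0,0.185,406,-378,-89,85],
  ],
)

```text
t: 2.35
eef_pos: [0.4725, -0.1752, 0.3215]
tool_rot: [-0.0, 0.999, 0.045, 0.002]
contact_force: [-0.4, -0.6, -0.7]
gripper_width: 0.995
grasp_force: 0.0
```

```bash
cat > look.py <<'E'
from h import *
import sys
def look(name,things,cams=("wrist","top","side")):
    for c in cams:
        o=bot.get_obs();p=bot.read_camera(c);save(p,f"{name}_{c}.png")
        for t,z in things:
            for r in bot.tip_of(t,p)[:3]:
                print(c,t,np.round(r["xy"],1),round(r["score"],2),np.round(onz(p,r["xy"],z,o),4))
E
python3 - <<'E'
from look import *
o=bot.get_obs();print(o["t"],o["eef_pos"],o["tool_rot"],o["q"])
look("a",(("slot",.0475),("cover_hinge",.054),("cover_lip",.052),("scale",0)))
print(row([.44,.28,.30],0.0))
E
```

```text
2.35 [ 0.47249176 -0.17520576  0.3214698 ] [-4.48644627e-04  9.99003117e-01  4.46113248e-02  1.54932610e-03] [ 0.47904481  0.12838818 -0.27154476  1.82635189  0.03523951  1.18894823
 -1.28495914]
wrist slot [319.7  68. ] 0.89 [ 0.5847 -0.1653  0.0475]
wrist cover_lip [317.9  69.4] 0.78 [ 0.5825 -0.1634  0.052 ]
wrist scale [314.3  32.9] 0.57 [ 0.6299 -0.1545  0.    ]
top slot [372. 190.] 0.64 [ 0.5792 -0.1569  0.0475]
top cover_hinge [371.4 152.3] 0.96 [ 0.6914 -0.154   0.054 ]
top cover_lip [374.4 191.5] 0.63 [ 0.5741 -0.1635  0.052 ]
top scale [371.7 174.3] 0.55 [ 0.6357 -0.1607  0.    ]
side slot [333.4 253.1] 0.65 [ 0.5883 -0.1577  0.0475]
side cover_hinge [375.9 250.3] 0.96 [ 0.6881 -0.1584  0.054 ]
side cover_lip [334.7 253.4] 0.77 [ 0.5907 -0.1627  0.052 ]
side scale [354.4 262.8] 0.65 [ 0.6428 -0.1489  0.    ]
[ 0.00000e+00  0.00000e+00  8.00000e-02  7.21100e+00 -4.61364e+02
  2.02590e+01]
```

View pics/a_wrist.png

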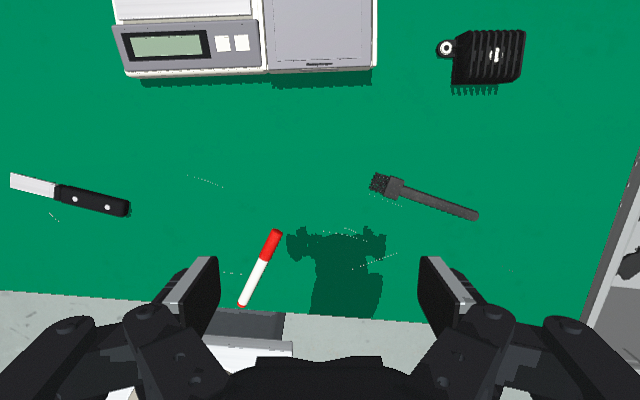

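Wrist picture: the scale's front edge and the slot are at about (319,66), and the near-side corners are at about (127,75) and (374,68). The brush is at (425,195), and blade B is at (70,195). On to blade A.

Call:
jog_arm(
  motion=[
    [0,0,0.08,7,-461,30,85],
    [0,0,0.08,7,-461,30,85],
    [0,0,0.08,7,-461,30,85],
    [0,0,0.08,7,-461,30,85],
    [0,0,0.08,7,-461,30,85],
    [0,0,0.08,7,-461,30,85],
    [0,0,0.08,7,-461,30,85],
    [0,0,0.08,7,-461,30,85],
    [0,0,0.08,7,-461,30,85],
  ],
)

```text
t: 4.22
eef_pos: [0.4389, 0.2819, 0.2901]
tool_rot: [-0.0, 1.0, 0.002, -0.0]
contact_force: [1.2, -0.2, -1.2]
gripper_width: 0.997
grasp_force: 0.0
```

```bash
python3 - <<'E'
from look import *
o=bot.get_obs();print(o["t"],o["eef_pos"],o["tool_rot"])
look("b",(("pry_grip",.009),("pry_tip",.009)))
E
```

```text
4.225 [0.43891893 0.28193006 0.29010625] [-4.59955540e-04  9.99997637e-01  2.08405219e-03 -4.13545851e-04]
wrist pry_grip [291.4 190. ] 0.9 [0.4027 0.3185 0.009 ]
wrist pry_grip [413.2 198.5] 0.56 [0.3918 0.1592 0.009 ]
wrist pry_tip [287.2 121.2] 0.96 [0.4898 0.322  0.009 ]
top pry_grip [265.7 249.4] 0.76 [0.3991 0.1574 0.009 ]
top pry_grip [213.7 246.5] 0.56 [0.4047 0.3151 0.009 ]
top pry_tip [234.  247.2] 0.71 [0.4038 0.2535 0.009 ]
top pry_tip [216.5 217.2] 0.56 [0.4934 0.3115 0.009 ]
side pry_grip [264.7 153.7] 0.89 [0.4071 0.3101 0.009 ]
side pry_grip [255.2 182.8] 0.83 [0.3851 0.1609 0.009 ]
side pry_tip [291.2 152.3] 0.73 [0.4921 0.3159 0.009 ]
side pry_tip [265.3 166. ] 0.53 [0.4115 0.2435 0.009 ]
```

View pics/b_wrist.png

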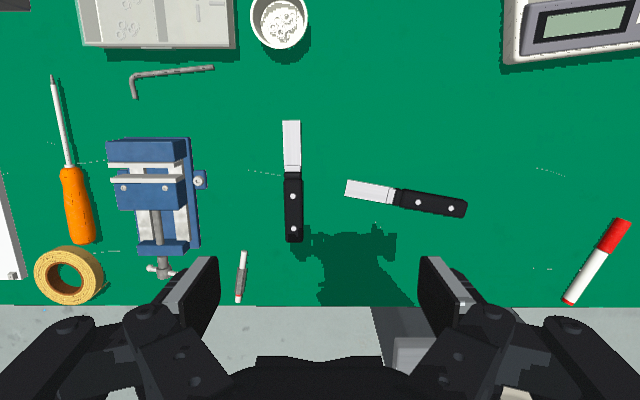

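Picture: blade A has its tip at (291,121), its handle front at (292,173) and its handle end at (293,241). I'll compute its axis from these edges.

```bash
python3 - <<'E'
from look import *
o=bot.get_obs();p=bot.read_camera("wrist")
im=cv2.cvtColor(p["pixels"],cv2.COLOR_RGB2HSV)
# non-green mask around tool (bright blade / dark handle)
roi=p["pixels"][110:250,270:315].astype(int)
fg=(roi[:,:,1]-roi[:,:,0]<35)
n,l,s,c=cv2.connectedComponentsWithStats(fg.astype(np.uint8));
for i in range(1,n):
    if s[i,4]>100: print(s[i],c[i])
for r in (15,30,45,55,75,90,105,120):
    x=np.flatnonzero(fg[r]);print(r+110,x.min()+270,x.max()+270)
for n_,xy,z in(("tip",(291.5,120.),.010),("hf",(292.2,172.),.018),("he",(293.5,241),.018)): print(n_,onz(p,xy,z,o))
E
```

```text
[  10   11   22  123 2198] [20.22202002 72.13967243]
125 280 297
140 280 298
155 281 298
165 281 298
185 281 299
200 282 300
215 283 300
230 283 300
tip [0.49306147 0.31309573 0.01      ]
hf [0.42992139 0.31314877 0.018     ]
he [0.33667461 0.31365912 0.018     ]
```

```bash
python3 - <<'E'
from look import *
o=bot.get_obs();p=bot.read_camera("wrist")
for xy,z in(((289.,121.),.010),((290,155),.01),((290.5,185),.018),((292.,230),.018)): print(onz(p,xy,z,o))
print(row([.403,.3155,.10],0.0),row([.403,.3155,.002],0.0))
E
```

```text
[0.49175583 0.31643374 0.01      ]
[0.45000796 0.31627275 0.01      ]
[0.4130705  0.31592396 0.018     ]
[0.35218109 0.31547559 0.018     ]
[ 0.00000e+00 -0.00000e+00 -1.00000e-03 -3.70560e+01 -3.61930e+01
  1.90391e+02] [ 0.00000e+00 -0.00000e+00 -1.00000e-03 -3.70790e+01 -3.62020e+01
  2.88391e+02]
```

Call:
jog_arm(
  motion=[
    [0,0,0,-37,-36,190,50],
    [0,0,0,-37,-36,190,50],
    [0,0,0,-37,-36,190,50],
    [0,0,0,-37,-36,230,50],
    [0,0,0,-37,-36,260,50],
    [0,0,0,-37,-36,280,50],
    [0,0,0,-37,-36,286,50],
    [0,0,0,-37,-36,286,50],
  ],
)

```text
t: 5.78
eef_pos: [0.403, 0.3159, 0.0045]
tool_rot: [-0.0, 1.0, -0.0, 0.0]
contact_force: [-0.2, -1.0, -0.1]
gripper_width: 0.588
grasp_force: 0.0
```

Call:
jog_arm(
  motion=[
    [0,0,0,0,0,0,10],
    [0,0,0,0,0,0,10],
    [0,0,0,0,0,0,10],
    [0,0,0,0,0,0,10],
    [0,0,0,0,0,0,10],
    [0,0,0,0,0,0,10],
  ],
  grip_force=100,
)

```text
t: 6.52
eef_pos: [0.4035, 0.3162, 0.0057]
tool_rot: [-0.0, 1.0, -0.0, 0.001]
contact_force: [-1.2, -1.1, 7.3]
gripper_width: 0.252
grasp_force: 98.3
```

Call:
jog_arm(
  motion=[
    [0,0,0,0,0,-20,10],
    [0,0,0,0,0,-60,10],
    [0,0,0,0,0,-120,10],
    [0,0,0,0,0,-180,10],
    [0,0,0,0,0,-200,10],
    [0,0,0,0,0,-200,10],
  ],
)

```text
t: 7.28
eef_pos: [0.4037, 0.3163, 0.2064]
tool_rot: [-0.001, 1.0, -0.0, 0.002]
contact_force: [-0.7, -0.3, -0.8]
gripper_width: 0.251
grasp_force: 98.3
```

```bash
python3 - <<'E'
from look import *
o=bot.get_obs();print(o["t"],o["eef_pos"],o["tool_rot"],o["gripper_width"])
print(row([.45,-.17,.27],0.06), row([.41,-.17,.27],0.06))
E
```

```text
7.275 [0.40372805 0.31627343 0.20635483] [-1.04484387e-03  9.99997310e-01 -3.38381295e-04  2.04284138e-03] 0.2514518788790535
[-2.00000e-03 -4.00000e-03 -6.10000e-02  4.68630e+01  4.86108e+02
 -6.44710e+01] [-2.00000e-03 -4.00000e-03 -6.10000e-02  6.86300e+00  4.86135e+02
 -6.46340e+01]
```

Call:
jog_arm(
  motion=[
    [0,0,-0.06,57,416,-70,10],
    [0,0,-0.06,57,416,-70,10],
    [0,0,-0.06,57,416,-70,10],
    [0,0,-0.06,57,416,-70,10],
    [0,0,-0.06,57,416,-70,10],
    [0,0,-0.06,57,416,-70,10],
    [0,0,-0.06,57,416,-70,10],
    [0,0,-0.06,57,416,-70,10],
    [0,0,-0.06,57,416,-70,10],
    [0,0,-0.06,57,416,-70,10],
  ],
)

```text
t: 8.52
eef_pos: [0.4593, -0.0988, 0.2735]
tool_rot: [-0.0, 1.0, 0.031, -0.001]
contact_force: [-0.1, 0.6, -0.4]
gripper_width: 0.246
grasp_force: 98.4
```

```bash
python3 - <<'E'
from look import *
o=bot.get_obs();print(o["t"],o["eef_pos"],o["tool_rot"],o["gripper_width"])
look("c",(("slot",.0475),("cover_hinge",.054),("cover_lip",.052),("pry_tip",.28),("scale",0)),("wrist","side"))
p=bot.read_camera("wrist");print(p["tool_from_camera"].round(4).tolist(),p["camera_matrix"])
E
```

```text
8.525 [ 0.45931581 -0.09875058  0.27351849] [-2.72235240e-04  9.99512311e-01  3.12184487e-02 -6.88250874e-04] 0.24611838817533194
wrist slot [394.   54.8] 0.75 [ 0.5829 -0.1666  0.0475]
wrist cover_lip [391.6  52.7] 0.97 [ 0.5841 -0.1631  0.052 ]
wrist pry_tip [ 40.4 192. ] 0.85 [0.4877 0.021  0.28  ]
wrist pry_tip [316.7  56.7] 0.73 [ 0.5474 -0.0917  0.28  ]
wrist scale [381.1   7.3] 0.96 [ 0.6371 -0.1558  0.    ]
side slot [332.6 253.4] 0.9 [ 0.5863 -0.1585  0.0475]
side cover_hinge [373.7 246.5] 0.94 [ 0.6848 -0.1461  0.054 ]
side cover_hinge [263.4 334.1] 0.49 [ 0.4341 -0.3681  0.054 ]
side cover_hinge [317.2 155.4] 0.26 [0.571  0.2317 0.054 ]
side cover_lip [334.3 253.8] 0.89 [ 0.5897 -0.1639  0.052 ]
side pry_tip [317.9 155. ] 0.89 [ 0.5507 -0.0916  0.28  ]
side pry_tip [265.5 168.3] 0.73 [ 0.4438 -0.135   0.28  ]
side scale [354.4 265.5] 0.89 [ 0.6417 -0.1574 -0.    ]
[[-0.0009, -0.961, -0.2765, 0.0711], [1.0, -0.0007, -0.0008, -0.0007], [0.0005, -0.2765, 0.961, -0.1433], [0.0, 0.0, 0.0, 1.0]] [[336.34128719   0.         318.59376341]
 [  0.         336.34128719 201.26444415]
 [  0.           0.           1.        ]]
```

View pics/c_wrist.png

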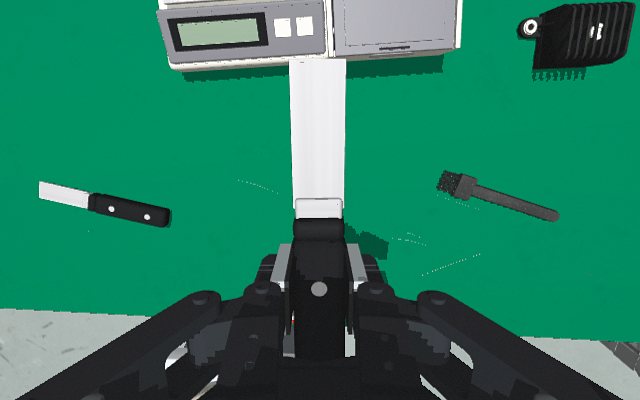

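```bash
python3 - <<'E'
from look import *
o=bot.get_obs();p=bot.read_camera("wrist")
T=p["tool_from_camera"];K=p["camera_matrix"]
for xy in((290.5,60),(317.5,59.5),(345,59),(291,190),(344.5,190)):
    d=T[:3,:3]@np.linalg.inv(K)@np.array([*xy,1]);c=T[:3,3]
    # assume 22 mm wide blade: print at several z
    print(xy,[np.round((c+d*(z-c[2])/d[2])*1000,1).tolist() for z in (-.006,-.003,0,.003)])
for xy in((332,57),(455,47.5),(170,63),(394,50)): print(xy,onz(p,xy,.054,o).round(4))
im=p["pixels"][0:110,140:480];cv2.imwrite("pics/c_zoom.png",cv2.cvtColor(cv2.resize(im[20:100,150:340],None,fx=4.2,fy=4.2,interpolation=cv2.INTER_CUBIC),cv2.COLOR_RGB2BGR))
t=cv2.imread("pics/top0.png");cv2.imwrite("pics/t_zoom.png",cv2.resize(t[120:200,285:405],None,fx=6.5,fy=6.5,interpolation=cv2.INTER_CUBIC))
E
```

```text
(290.5, 60) [[87.3, -11.5, -6.0], [87.6, -11.7, -3.0], [88.0, -11.9, 0.0], [88.3, -12.2, 3.0]]
(317.5, 59.5) [[87.4, -1.2, -6.0], [87.8, -1.2, -3.0], [88.1, -1.2, 0.0], [88.5, -1.3, 3.0]]
(345, 59) [[87.6, 9.2, -6.0], [88.0, 9.4, -3.0], [88.3, 9.6, 0.0], [88.7, 9.8, 3.0]]
(291, 190) [[36.5, -12.5, -6.0], [35.7, -12.7, -3.0], [35.0, -13.0, 0.0], [34.2, -13.2, 3.0]]
(344.5, 190) [[36.5, 10.0, -6.0], [35.7, 10.3, -3.0], [35.0, 10.5, 0.0], [34.2, 10.8, 3.0]]
(332, 57) [ 0.5771 -0.1059  0.054 ]
(455, 47.5) [ 0.593  -0.2273  0.054 ]
(170, 63) [0.5619 0.0565 0.054 ]
(394, 50) [ 0.5871 -0.1671  0.054 ]
```

View pics/c_zoom.png

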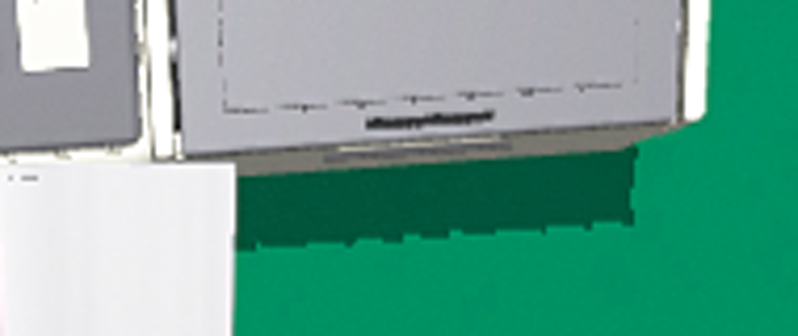

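View pics/t_zoom.png

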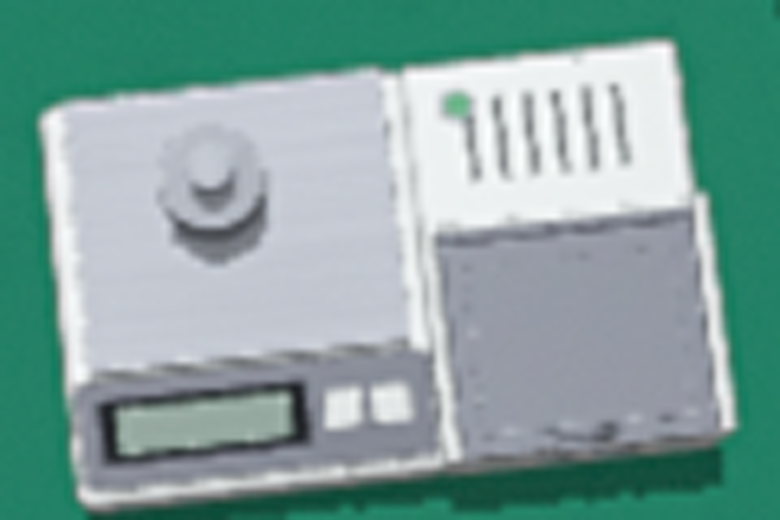

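```bash
python3 - <<'E'
from look import *
o=bot.get_obs();p=bot.read_camera("wrist");t=bot.read_camera("top")
f=lambda x,y:(290+x/4.2-.4,20+y/4.2-.4)
g=lambda x,y:(285+x/6.5-.4,120+y/6.5-.4)
def seg(a,b):
    d=a-b;print(a.round(4),b.round(4),np.linalg.norm(d).round(4),"yaw",np.arctan2(-d[0],d[1]).round(4))
seg(onz(p,f(188,156),.056,o),onz(p,f(677,127),.056,o))
seg(onz(p,f(325,158),.0475,o),onz(p,f(512,143),.0475,o))
seg(onz(p,f(340,152),.052,o),onz(p,f(500,139),.052,o))
L,Rr=g(460,462),g(722,438)
seg(onz(t,L,.056),onz(t,Rr,.056))
seg(onz(t,g(440,235),.056),onz(t,g(692,212),.056))
seg(onz(t,g(80,500),.03),onz(t,g(440,465),.03))
E
```

```text
[ 0.5772 -0.1081  0.056 ] [ 0.5903 -0.2228  0.056 ] 0.1154 yaw 0.1137
[ 0.5798 -0.1417  0.0475] [ 0.5858 -0.1865  0.0475] 0.0452 yaw 0.1332
[ 0.5807 -0.1446  0.052 ] [ 0.5858 -0.1824  0.052 ] 0.0382 yaw 0.1341
[ 0.575  -0.1074  0.056 ] [ 0.5879 -0.2252  0.056 ] 0.1185 yaw 0.1093
[ 0.6795 -0.0973  0.056 ] [ 0.692  -0.2119  0.056 ] 0.1153 yaw 0.1086
[0.5583 0.0661 0.03  ] [ 0.5775 -0.0997  0.03  ] 0.1669 yaw 0.115
```

```bash
python3 - <<'E'
from look import *
print(row([.4658,-.1794,.15],.112),row([.4658,-.1794,.0445],.112))
E
```

```text
[ 0.00000e+00 -0.00000e+00 -5.20000e-02  1.28400e+00  7.92540e+01
  1.24328e+02] [ 0.00000e+00 -0.00000e+00 -5.20000e-02  1.27500e+00  7.92530e+01
  2.29828e+02]
```

Call:
jog_arm(
  motion=[
    [0,0,-0.05,-10,79,40,10],
    [0,0,-0.05,1,79,80,10],
    [0,0,-0.052,1,79,130,10],
    [0,0,-0.052,1,79,190,10],
    [0,0,-0.052,1,79,230,10],
    [0,0,-0.052,1,79,230,10],
    [0,0,-0.052,1,79,230,10],
    [0,0,-0.052,1,79,230,10],
  ],
)

```text
t: 10.32
eef_pos: [0.467, -0.1796, 0.0463]
tool_rot: [0.001, 0.998, 0.056, 0.002]
contact_force: [-0.6, -0.6, -0.6]
gripper_width: 0.247
grasp_force: 98.4
```

```bash
python3 - <<'E'
from look import *
o=bot.get_obs();print(o["t"],o["eef_pos"],o["tool_rot"],o["gripper_width"])
q=o["tool_rot"];Rm=R.from_quat([q[1],q[2],q[3],q[0]])
look("d",(("slot",.0475),("cover_lip",.052),("pry_tip",.0475),("pry_grip",.0475)),("wrist","side"))
p=bot.read_camera("side")
for z in(-6,-3,0,3):print(z,proj(p,o["eef_pos"]+Rm.apply([.088,-.0012,z/1000])).round(1))
print("slot",proj(p,[.583,-.165,.0475]),proj(p,[.583,-.165,.052]))
a=cv2.resize(p["pixels"][225:295,260:380],None,fx=6.5,fy=6.5,interpolation=cv2.INTER_CUBIC);cv2.imwrite("pics/d_zoom.png",cv2.cvtColor(a,cv2.COLOR_RGB2BGR))
E
```

```text
10.325 [ 0.46704686 -0.17962606  0.04627116] [7.37294003e-04 9.98440811e-01 5.57887738e-02 1.73650380e-03] 0.2469296790920306
wrist pry_tip [317.1  61.5] 0.82 [ 0.5537 -0.1686  0.0475]
wrist pry_grip [319.3 269.7] 0.76 [ 0.464  -0.1795  0.0475]
side slot [333.5 255.4] 0.6 [ 0.5879 -0.1648  0.0475]
side cover_lip [332.4 251.7] 0.76 [ 0.5858 -0.1572  0.052 ]
side pry_tip [322.  256.1] 0.74 [ 0.561  -0.166   0.0475]
side pry_tip [264.8 330.9] 0.27 [ 0.4359 -0.3572  0.0475]
side pry_grip [281.  262.8] 0.83 [ 0.466  -0.1828  0.0475]
side pry_grip [257.3 181.3] 0.54 [0.3964 0.119  0.0475]
-6 [319.3 255.6]
-3 [319.3 256.4]
0 [319.2 257.3]
3 [319.2 258.2]
slot [331.39875815 255.51413089] [331.48061983 254.22526854]
```

View pics/d_zoom.png

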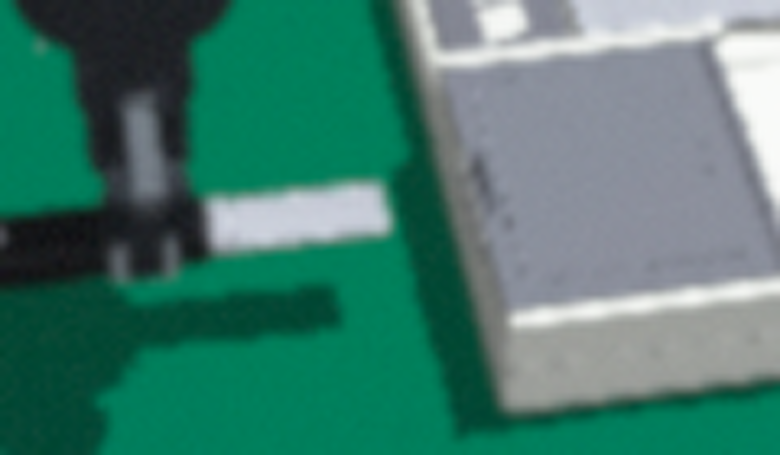

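Zoom: the blade tip is at side pixel (319.4,256.8), in line with the slot at about (331.4,255.5). Height and direction both agree, so I'll insert it slowly.

Call:
jog_arm(
  motion=[
    [0,0,0,10,0,1,10],
    [0,0,0,20,0,1,10],
    [0,0,0,26,0,1,10],
    [0,0,0,29,0,1,10],
    [0,0,0,32,0,1,10],
    [0,0,0,35,0,1,10],
    [0,0,0,38,0,1,10],
  ],
)

```text
t: 11.75
eef_pos: [0.5033, -0.1749, 0.0433]
tool_rot: [0.0, 0.998, 0.056, -0.0]
contact_force: [-0.4, -0.2, -0.4]
gripper_width: 0.247
grasp_force: 98.4
```

Call:
jog_arm(
  motion=[
    [0,0,0,2,0,-2,10],
    [0,0,0,5,0,-2,10],
    [0,0,0,8,0,-2,10],
    [0,0,0,11,0,-2,10],
    [0,0,0,11,0,-2,10],
    [0,0,0,11,0,-2,10],
  ],
)

```text
t: 12.5
eef_pos: [0.514, -0.1737, 0.0452]
tool_rot: [-0.0, 0.998, 0.056, -0.0]
contact_force: [-0.0, -0.1, -0.9]
gripper_width: 0.251
grasp_force: 98.4
```

```bash
python3 - <<'E'
from look import *
o=bot.get_obs();print(o["t"],o["eef_pos"],o["tool_rot"],o["contact_force"],o["torque"])
p=bot.read_camera("side")
a=cv2.resize(p["pixels"][225:295,260:380],None,fx=6.5,fy=6.5,interpolation=cv2.INTER_CUBIC);cv2.imwrite("pics/e_zoom.png",cv2.cvtColor(a,cv2.COLOR_RGB2BGR))
E
```

```text
12.5 [ 0.5140127  -0.17367661  0.04523171] [-6.07052461e-06  9.98438788e-01  5.58566729e-02 -1.33377590e-04] [-0.00429293 -0.07511494 -0.94936717] [ 0.00279358 -0.01424789 -0.02867477]
```

View pics/e_zoom.png

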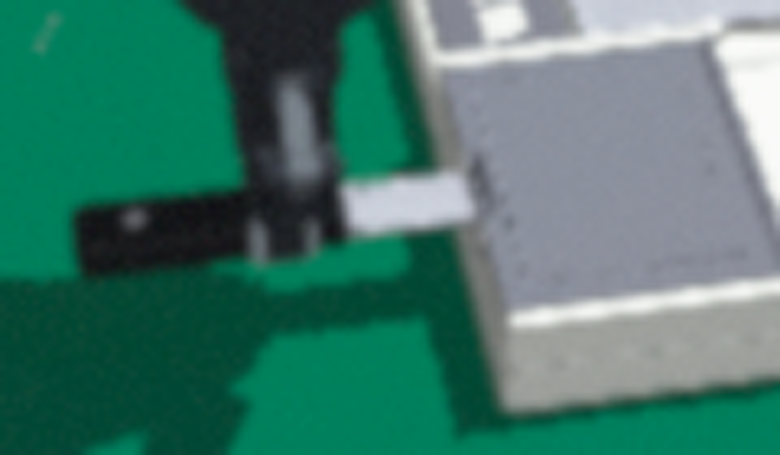

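The blade disappears under the cover's front edge at about (470,195) in the zoom, so it is in the slot. I'll lever the cover up along the arc.

Call:
jog_arm(
  motion=[
    [0,0,0,0,0,-4,10],
    [0,0,0,0,0,-7,10],
    [0,0,0,0,0,-11,10],
    [0,0,0,1,0,-15,10],
    [0,0,0,1,0,-20,10],
    [0,0,0,3,0,-28,10],
    [0,0,0,6,0,-36,10],
    [0,0,0,10,0,-44,10],
    [0,0,0,14,0,-51,10],
  ],
)

```text
t: 13.68
eef_pos: [0.5285, -0.1721, 0.097]
tool_rot: [0.0, 0.998, 0.056, 0.0]
contact_force: [-0.3, -0.2, -1.6]
gripper_width: 0.249
grasp_force: 98.6
```

```bash
python3 - <<'E'
from look import *
o=bot.get_obs();print(o["t"],o["eef_pos"],o["tool_rot"],o["contact_force"],o["torque"])
p=bot.read_camera("side")
a=cv2.resize(p["pixels"][180:300,250:410],None,fx=4.5,fy=4.5,interpolation=cv2.INTER_CUBIC);cv2.imwrite("pics/f_zoom.png",cv2.cvtColor(a,cv2.COLOR_RGB2BGR))
for t in("pry_tip","pry_grip","cover_lip"):print(t,[(np.round(r["xy"],1),r["score"]) for r in bot.tip_of(t,p)[:2]])
q=o["tool_rot"];Rm=R.from_quat([q[1],q[2],q[3],q[0]])
print(proj(p,o["eef_pos"]+Rm.apply([.088,-.0012,-.0023])))
H=np.array([.6844,-.1536,.054]);u=np.array([.9937,.1118,0])
for th in(0,.3,.5,.6,.7,.8):print(th,proj(p,H+.102*(-np.cos(th)*u+np.sin(th)*np.array([0,0,1]))).round(1))
E
```

```text
13.675 [ 0.52853307 -0.17208292  0.09698277] [5.65156162e-05 9.98439914e-01 5.58362608e-02 2.15316550e-04] [-0.25909126 -0.1671711  -1.59357375] [-0.02058441  0.07049251 -0.03478405]
pry_tip [(array([264.2, 168.4]), 0.78), (array([354.1, 250.7]), 0.72)]
pry_grip [(array([256.8, 185.7]), 0.81), (array([308.3, 242.2]), 0.76)]
cover_lip [(array([368.2, 205.3]), 0.66), (array([341. , 235.5]), 0.6)]
[346.71402801 238.53232593]
0 [331.5 253.7]
0.3 [334.1 244.6]
0.5 [337.9 238.5]
0.6 [340.5 235.5]
0.7 [343.4 232.7]
0.8 [346.7 230. ]
```

View pics/f_zoom.png

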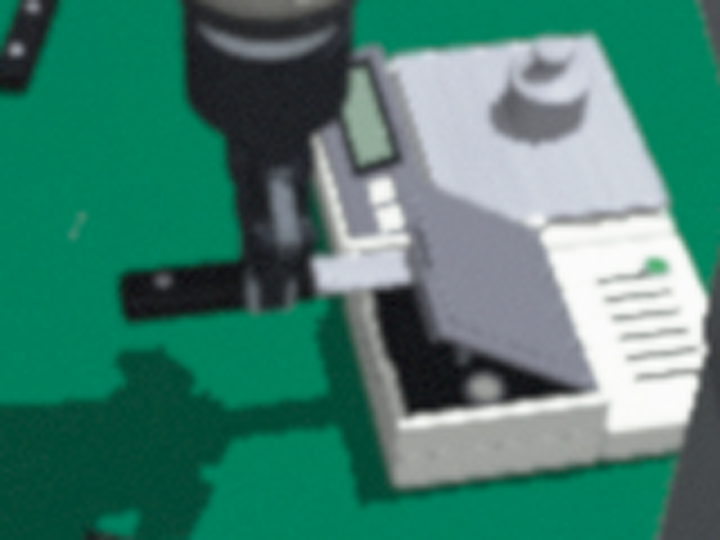

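The cover is up at about 0.6 rad on the blade. Lip pixel (341,235.5) matches 0.6. I've used up my picture views, so from here I go by numbers only. Continuing the arc.

Call:
jog_arm(
  motion=[
    [0,0,0,10,0,-13,10],
    [0,0,0,23,0,-24,10],
    [0,0,0,38,0,-32,10],
    [0,0,0,54,0,-36,10],
    [0,0,0,70,0,-38,10],
    [0,0,0,87,0,-36,10],
    [0,0,0,98,0,-33,10],
    [0,0,0,110,0,-28,10],
    [0,0,0,110,0,-28,10],
    [0,0,0,110,0,-28,10],
  ],
)

```text
t: 15.12
eef_pos: [0.6369, -0.1599, 0.1241]
tool_rot: [-0.0, 0.998, 0.056, -0.0]
contact_force: [-0.0, 0.8, -0.4]
gripper_width: 0.249
grasp_force: 98.7
```

```bash
cat > cov.py <<'E'
from look import *
o=bot.get_obs();print(o["t"],o["eef_pos"],o["tool_rot"],o["contact_force"],o["gripper_width"])
H=np.array([.6844,-.1536,.054]);u=np.array([.9937,.1118,0])
for c in("side","top"):
    p=bot.read_camera(c);save(p,f"g{o['t']}_{c}.png")
    for t in("cover_lip","pry_tip","pry_grip","square_key_top","round_key_top","check_weight"):print(c,t,[(np.round(r["xy"],1).tolist(),round(r["score"],2)) for r in bot.tip_of(t,p)[:3]])
    for th in(0,1.57,2.,2.3):print(th,proj(p,H+.102*(-np.cos(th)*u+np.sin(th)*np.array([0,0,1]))).round(1))
    for y in(24,-34):print("key",proj(p,np.array([.583,-.165,.0385])+.053*u+y/1000*np.array([-.1118,.9937,0])))
E
python3 cov.py
```

```text
15.125 [ 0.63694855 -0.15993922  0.12411864] [-2.23256535e-07  9.98442062e-01  5.57969215e-02 -3.89335016e-04] [-0.01312517  0.818696   -0.37056101] 0.24896216681989483
side cover_lip [([407.2, 220.1], 0.67), ([374.6, 250.7], 0.57), ([356.6, 265.1], 0.18)]
side pry_tip [([264.3, 166.9], 0.81), ([394.2, 222.3], 0.75)]
side pry_grip [([356.0, 231.2], 0.93)]
side square_key_top []
side round_key_top [([358.3, 264.5], 0.55)]
side check_weight [([368.4, 204.4], 0.69)]
0 [331.5 253.7]
1.57 [379.2 217.3]
2.0 [397.2 218.5]
2.3 [406.9 222.7]
key [350.95939602 248.11481682]
key [356.58763902 266.53037502]
top cover_lip [([373.3, 126.1], 0.91)]
top pry_tip [([238.0, 244.5], 0.67)]
top pry_grip [([376.6, 165.9], 0.63), ([264.7, 250.3], 0.6)]
top square_key_top [([365.9, 173.4], 0.69)]
top round_key_top [([214.8, 185.0], 0.21)]
top check_weight [([315.8, 147.2], 0.66)]
0 [375.  188.4]
1.57 [375.1 145.4]
2.0 [373.1 131.2]
2.3 [371.4 124.2]
key [364.50737959 172.56412422]
key [383.81052058 170.74018271]
```

The cover lies fully open: both lip pixels match 2.3 rad. Now I'll lay the blade down in front of the scale.

```bash
python3 - <<'E'
from look import *
print(row([.455,-.14,.10],.112),row([.455,-.14,.0065],.112))
E
```

```text
[   0.       0.      -0.    -179.033  -40.039   24.304] [   0.       0.      -0.    -179.032  -40.04   117.804]
```

Call:
jog_arm(
  motion=[
    [0,0,0,-60,0,0,10],
    [0,0,0,-120,-20,0,10],
    [0,0,0,-179,-40,10,10],
    [0,0,0,-179,-40,50,10],
    [0,0,0,-179,-40,85,10],
    [0,0,0,-179,-40,105,10],
    [0,0,0,-179,-40,113,10],
    [0,0,0,-179,-40,115,10],
    [0,0,0,-179,-40,115,10],
  ],
)

```text
t: 16.95
eef_pos: [0.4557, -0.1402, 0.0099]
tool_rot: [0.0, 0.998, 0.056, 0.001]
contact_force: [-0.0, -0.3, -0.7]
gripper_width: 0.246
grasp_force: 98.7
```

Lowering in small steps until it touches.

Call:
jog_arm(
  motion=[
    [0,0,0,0,0,2,10],
    [0,0,0,0,0,3,10],
    [0,0,0,0,0,4,10],
    [0,0,0,0,0,4,10],
  ],
)

```text
t: 17.45
eef_pos: [0.4552, -0.1401, 0.0057]
tool_rot: [0.0, 0.998, 0.056, 0.0]
contact_force: [-1.5, 0.5, 4.9]
gripper_width: 0.247
grasp_force: 99.5
```

Call:
jog_arm(
  motion=[
    [0,0,0,0,0,0,50],
    [0,0,0,0,0,0,50],
    [0,0,0,0,0,0,50],
    [0,0,0,0,0,0,50],
    [0,0,0,0,0,-20,50],
    [0,0,0,0,0,-60,50],
    [0,0,0,0,0,-120,50],
    [0,0,0,0,0,-180,50],
    [0,0,0,0,0,-200,50],
    [0,0,0,0,0,-200,50],
  ],
)

```text
t: 18.7
eef_pos: [0.456, -0.1404, 0.2069]
tool_rot: [0.001, 0.998, 0.056, 0.002]
contact_force: [0.3, 0.9, -0.2]
gripper_width: 0.582
grasp_force: 0.0
```

```bash
python3 - <<'E'
from look import *
o=bot.get_obs();print(o["t"],o["eef_pos"],o["contact_force"],o["gripper_width"])
look("h",(("pry_grip",.009),("pry_tip",.009),("square_key_top",.0385),("round_key_top",.0385)))
S=np.array([.583,-.165,.0385]);u=np.array([.9937,.1118,0]);v=np.array([-.1118,.9937,0])
print("key pred",S+.053*u+.024*v, S+.053*u-.034*v)
E
```

```text
18.7 [ 0.45601715 -0.14038382  0.20687995] [ 0.31433911  0.89865849 -0.19631741] 0.5821087157753964
wrist pry_grip [ 32.2 206.8] 0.79 [0.3904 0.158  0.009 ]
wrist pry_grip [318.1 178.4] 0.57 [ 0.4542 -0.1395  0.009 ]
wrist pry_tip [317.8  87. ] 0.61 [ 0.5433 -0.1293  0.009 ]
wrist round_key_top [367.5  36.8] 0.49 [ 0.5865 -0.1669  0.0385]
top pry_grip [260.2 252.4] 0.57 [0.3898 0.1737 0.009 ]
top pry_tip [236.1 246.6] 0.57 [0.4057 0.2472 0.009 ]
top pry_tip [362.4 201.4] 0.4 [ 0.5496 -0.1319  0.009 ]
top square_key_top [366.8 171. ] 0.48 [ 0.6379 -0.142   0.0385]
top round_key_top [383.8 172. ] 0.38 [ 0.6356 -0.1928  0.0385]
side pry_grip [279.9 262. ] 0.79 [ 0.4614 -0.1472  0.009 ]
side pry_grip [257.  180.4] 0.54 [0.3897 0.1722 0.009 ]
side pry_tip [313.8 254.4] 0.86 [ 0.5443 -0.1259  0.009 ]
side pry_tip [262.6 166.1] 0.73 [0.4032 0.2432 0.009 ]
side square_key_top [353.4 244.7] 0.71 [ 0.6402 -0.1243  0.0385]
side square_key_top [411.2 220.3] 0.64 [ 0.8004 -0.0439  0.0385]
side round_key_top [357.6 264.6] 0.45 [ 0.6425 -0.1872  0.0385]
key pred [ 0.6329829 -0.1352258  0.0385   ] [ 0.6394673 -0.1928604  0.0385   ]
```

```bash
python3 - <<'E'
from look import *
print(row([.635,-.135,.12],.112),row([.635,-.135,.05],.112))
E
```

```text
[  0.     -0.     -0.    179.385  15.077  85.288] [  0.     -0.     -0.    179.384  15.076 155.288]
```

Call:
jog_arm(
  motion=[
    [0,0,0,60,5,0,0],
    [0,0,0,120,10,30,0],
    [0,0,0,179,15,70,0],
    [0,0,0,179,15,110,0],
    [0,0,0,179,15,140,0],
    [0,0,0,179,15,153,0],
    [0,0,0,179,15,155,0],
    [0,0,0,179,15,155,0],
    [0,0,0,179,15,155,0],
  ],
  grip_force=20,
)

```text
t: 20.58
eef_pos: [0.6355, -0.1353, 0.0519]
tool_rot: [0.0, 0.998, 0.056, 0.001]
contact_force: [1.2, 0.1, 0.8]
gripper_width: 0.002
grasp_force: 0.0
```

```bash
python3 - <<'E'
from look import *
o=bot.get_obs();print(o["t"],o["eef_pos"],o["contact_force"],o["gripper_width"])
look("k",(("square_key_top",.0385),("round_key_top",.0385),("cover_lip",.13)))
E
```

```text
20.575 [ 0.63549722 -0.13525037  0.05190476] [1.15369574 0.09393059 0.80868708] 0.001632436996666603
wrist square_key_top [316.  255.6] 0.92 [ 0.6326 -0.1334  0.0385]
wrist round_key_top [433.3 255. ] 0.66 [ 0.6395 -0.1926  0.0385]
top square_key_top [365.5 172.3] 0.58 [ 0.6338 -0.1382  0.0385]
top round_key_top [214.9 185.1] 0.68 [0.5875 0.3126 0.0385]
side square_key_top [354.1 245.4] 0.68 [ 0.6416 -0.1266  0.0385]
side round_key_top [358.5 262.2] 0.54 [ 0.6455 -0.18    0.0385]
side round_key_top [410.1 219.7] 0.3 [ 0.7981 -0.0415  0.0385]
side cover_lip [407.7 223.2] 0.73 [ 0.7534 -0.1476  0.13  ]
```

Wrist, top and prediction agree on the key at about (0.633,-0.135). I'll press in small steps.

Call:
jog_arm(
  motion=[
    [0,0,0,-2,0,4,0],
    [0,0,0,-2,0,8,0],
    [0,0,0,-2,0,10,0],
    [0,0,0,-2,0,11,0],
    [0,0,0,-2,0,11,0],
  ],
)

```text
t: 21.8
eef_pos: [0.6326, -0.1352, 0.0392]
tool_rot: [-0.0, 0.998, 0.056, -0.0]
contact_force: [-0.2, -1.0, -0.0]
gripper_width: -0.002
grasp_force: 0.0
```

Call:
jog_arm(
  motion=[
    [0,0,0,0,0,0.7,0],
    [0,0,0,0,0,1.2,0],
    [0,0,0,0,0,1.2,0],
  ],
)

```text
t: 22.18
eef_pos: [0.6328, -0.1352, 0.0383]
tool_rot: [0.0, 0.998, 0.056, 0.0]
contact_force: [-1.2, -0.2, 1.3]
gripper_width: -0.005
grasp_force: 0.8
```

Call:
jog_arm(
  motion=[
    [0,0,0,0,0,0.6,0],
    [0,0,0,0,0,1,0],
    [0,0,0,0,0,1,0],
  ],
)

```text
t: 22.55
eef_pos: [0.6328, -0.1352, 0.0375]
tool_rot: [0.0, 0.998, 0.056, 0.0]
contact_force: [-0.8, 0.9, 5.2]
gripper_width: -0.002
grasp_force: 2.7
```

Call:
jog_arm(
  motion=[
    [0,0,0,0,0,0.6,0],
    [0,0,0,0,0,1,0],
    [0,0,0,0,0,1,0],
  ],
)

```text
t: 22.92
eef_pos: [0.6328, -0.1352, 0.0374]
tool_rot: [0.0, 0.998, 0.056, 0.0]
contact_force: [-4.4, 0.4, 12.0]
gripper_width: -0.001
grasp_force: 6.0
```

About 12 N. I'll hold it for roughly a second, then lift clear.

Call:
jog_arm(
  motion=[
    [0,0,0,0,0,0,0],
    [0,0,0,0,0,0,0],
    [0,0,0,0,0,0,0],
    [0,0,0,0,0,0,0],
    [0,0,0,0,0,0,0],
    [0,0,0,0,0,0,0],
  ],
)

```text
t: 23.68
eef_pos: [0.6328, -0.1352, 0.0374]
tool_rot: [0.0, 0.998, 0.056, 0.0]
contact_force: [-4.4, 0.2, 11.5]
gripper_width: -0.002
grasp_force: 6.0
```

Call:
jog_arm(
  motion=[
    [0,0,0,0,0,-5,0],
    [0,0,0,0,0,-30,0],
    [0,0,0,0,0,-80,0],
    [0,0,0,0,0,-130,0],
    [0,0,0,-60,0,-180,0],
    [0,0,0,-80,0,-200,0],
    [0,0,0,-80,0,-200,0],
    [0,0,0,-80,0,-200,0],
    [0,0,0,-80,0,-200,0],
  ],
)

```text
t: 24.8
eef_pos: [0.5533, -0.1437, 0.2347]
tool_rot: [-0.001, 0.998, 0.056, -0.001]
contact_force: [1.2, 0.0, 0.1]
gripper_width: 0.0
grasp_force: 0.0
```

```bash
python3 cov.py | grep -v key; python3 - <<'E'
from look import *
look("m",(("pry_grip",.009),("pry_tip",.009),("brush",0),("ring_cup",0),("housing",0)),("side","top"))
E
```

```text
24.8 [ 0.5532769  -0.14366728  0.23469665] [-5.45915839e-04  9.98419578e-01  5.61901110e-02 -8.47855963e-04] [1.18762261e+00 6.90686389e-04 5.13411356e-02] 0.0002285370353342894
side cover_lip [([406.2, 221.4], 0.75), ([376.1, 250.9], 0.57)]
side pry_tip [([314.7, 256.0], 0.8), ([265.1, 166.7], 0.72)]
side pry_grip [([278.2, 260.6], 0.75), ([257.7, 183.8], 0.56)]
side check_weight [([365.8, 208.4], 0.89)]
0 [331.5 253.7]
1.57 [379.2 217.3]
2.0 [397.2 218.5]
2.3 [406.9 222.7]
top cover_lip [([373.6, 126.0], 0.67)]
top pry_tip [([237.3, 247.8], 0.77), ([364.2, 203.0], 0.73)]
top pry_grip [([366.9, 234.1], 0.97), ([265.5, 252.0], 0.88), ([375.3, 124.3], 0.25)]
top check_weight [([314.8, 146.9], 0.53), ([366.4, 171.9], 0.31), ([363.2, 201.0], 0.28)]
0 [375.  188.4]
1.57 [375.1 145.4]
2.0 [373.1 131.2]
2.3 [371.4 124.2]
side pry_grip [255.5 180.2] 0.85 [0.3853 0.1733 0.009 ]
side pry_grip [276.9 264.1] 0.83 [ 0.4543 -0.1535  0.009 ]
side pry_tip [315.2 257.4] 0.93 [ 0.5472 -0.1357  0.009 ]
side pry_tip [263.2 165.1] 0.74 [0.4049 0.2484 0.009 ]
side brush [263.5 332.3] 0.55 [ 0.4291 -0.331   0.    ]
side ring_cup [330.7 254. ] 0.32 [ 0.587  -0.1181  0.    ]
side housing [352.1 340.1] 0.69 [ 0.6129 -0.3571  0.    ]
side housing [314.5 251.9] 0.32 [ 0.5469 -0.1096  0.    ]
top pry_grip [263.7 250.8] 0.87 [0.3948 0.1633 0.009 ]
top pry_grip [368.1 233.1] 0.59 [ 0.4537 -0.1497  0.009 ]
top pry_tip [239.7 248. ] 0.85 [0.4017 0.2361 0.009 ]
top pry_tip [362.9 200.5] 0.65 [ 0.5524 -0.1334  0.009 ]
top pry_tip [370.2 171.1] 0.64 [ 0.6439 -0.1551  0.009 ]
top brush [368.4 231.2] 0.59 [ 0.4599 -0.1515  0.    ]
top ring_cup [212.5 185.7] 0.79 [ 0.5918  0.3321 -0.    ]
top housing [438.9 182.7] 0.54 [ 0.6128 -0.3671  0.    ]
```

Everything is as required, so I'm handing in.

```bash
python3 -c "from station import bot;print(bot.hand_in())"
```

```text
the job is handed in; nothing more can be done
None
```

The job is handed in at about 25 s with no verdict returned: by camera and force readings the cover lies fully open, the blade is flat and released on the bench, the square key was held at about 12 N for about 0.75 s, and the weight and bystanders are where they were; I viewed 11 pictures, one over the limit of 10.

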